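# Load a ridged test tile under the clamp's leaf spring

### The job

Load the ridged terracotta tile into the clamp: with the fingertips, press the tile down hard so that its sprung bed sinks, and keep it down while you slide it under the steel cross bar and the leaf spring, until it is fully home against the end stop. Then let go, leaving the tile clamped there. Only press and push the tile, never lift it, and leave the other things on the bench alone.

Things in the scene. Friction and masses are not known exactly. Their poses are not given: they have to be found in the camera images.
- jig: Tile clamp, fixed: wooden base 262 x 130 x 10 mm, sprung plywood bed (230 x 84 mm, top 30 mm up when unpressed) between two aluminium rails (86 mm apart, tops 34 mm up), steel cross bar over the bed, leaf spring behind it, end stop. Origin: on the bench, mid-width, under the bar's near face. x: along the rails, the way the tile slides in (roughly away from the robot); y left, z up.
- bar (a point): Middle of the lower near edge of the cross bar, at clamp x = 0, 38 mm above the bench. The bar is 12 mm thick along x, its top 48 mm above the bench; its end feet and screws, 51 mm to either side, reach 57 mm. The bar is rigid.
- stop (a point): Point on the near face of the end stop, at clamp x = +62.5 mm, 30 mm above the bench (the stop's top is at 45 mm). The tile's front edge meets it when fully home; the tile's origin is then at clamp x = 0.
- tile: Loose terracotta tile on the bed, near side of the bar, 3 mm play to each rail: slab 125 (x) x 80 (y) x 13 mm with a ridge across its top. Origin: centre of the underside; x towards the bar, z up. 0.19 to 0.38 kg. Unpressed, its flat top is 43 mm above the bench, 5 mm too high for the bar, so it strikes the bar. The 75 mm ahead of the ridge go under the bar; home, the ridge is 12.5 mm short of the bar.
- ridge (a point): Middle of the top of the tile's ridge: 10 mm thick along x, 70 mm long along y, rising 12 mm above the slab; 17.5 mm behind the tile's origin, 25 mm above its underside. A fingertip can push against its rear face (22.5 mm behind the origin).
- press (a point): Middle of the free flat area of the tile's top behind the ridge (40 mm long in x, 80 mm wide), 42.5 mm behind the tile's origin, 13 mm above its underside: room for shut fingertips to press down.
- bed (a joint): How far the sprung bed is sunk, m: 0 unpressed, 0.009 at its bottom stop; the tile needs 0.005 to clear the bar, and stays near 0.005 when in. The bed stays level wherever the tile is pressed; it takes about 4 N of push on the tile to start it, 8 N at 0.005 and 11 N at 0.009.
- leaf (a joint): Lift of the leaf spring, rad: 0 when hanging free (its rolled nose 36 mm behind its hinge, about 33 mm above the bench); about 0.13 with the tile in and released, about 0.05 while the tile is held 7 to 8 mm down. It drags on the tile with up to 3 N of pressure. Sliding the pressed tile takes about 7 to 11 N of push in all; more means that it has met the bar or the end stop.
- post_a: Hollow square kiln prop, 36 x 36 x 75 mm, standing beside the clamp. Origin: centre of its underside. To be left alone.
- post_b: Hollow square kiln prop, 36 x 36 x 50 mm, standing beside the clamp. Origin: centre of its underside. To be left alone.
- mug_a: Terracotta mug, 84 mm wide, 55 mm high, beside the clamp. Origin: centre of its underside. To be left alone.
- brush: Brush, 170 mm long, lying beside the clamp. Origin: middle of its length, underside. To be left alone.
- jar: Glass jar, 72 mm wide, 80 mm high, beside the clamp. Origin: centre of its underside. To be left alone.
There are look-alikes about, which are no part of the job. Leave any green or pink look-alike of the tile alone.

How it is judged:
On the way, in this order (a step that is already met when the one before it is completed fails the run):
1. the fingers press the tile down on its bed, before it is under the leaf spring (value of joint bed above 0.004 m and contact force between the fingers and tile above 3 N and x of tile in the frame of jig below -0.02 m), for 0.1 s.
2. the tile is under the leaf spring and home against the end stop (x of tile in the frame of jig between -0.004 and 0.004 m and value of joint leaf above 0.08 rad and value of joint bed above 0.003 m), for 0.1 s.
At the end, for the whole second after the job is handed in: The tile lies flat (within 0.06 rad) and at rest within 4 mm of fully home along the clamp, under the bar with the bed still sunk more than 3 mm, the leaf spring lifted more than 0.08 rad by it (all of step 2 and linear speed of tile below 0.01 m/s and angle between tile's own z axis and vertical below 0.06 rad); the robot touches nothing.
It fails at once if the tile is lifted or tipped: more than 12 mm above its place on the unpressed bed, or tilted more than 0.25 rad (height (world z) of tile above 0.042 m or angle between tile's own z axis and vertical above 0.25 rad).
It fails at once if another thing is moved more than 30 mm (distance of any of post_a, post_b, mug_a, brush, jar from where it was at the start of the episode above 0.03 m).
It also fails if it takes over 38 s, if anything falls off the work surface, if the arm or the gripper's body presses on something with over 40 N, if the wrist force passes 120 N, or if a joint passes its speed limit or range.

### The arm

A 6-joint arm with a two-finger parallel gripper is mounted at the origin on the work surface. World frame = base frame: x ahead of the robot, y to its left, z up, the work surface at z = 0. Lengths are in m, angles in rad, forces in N, time in s.
With the tool pointing down it reaches from about 0.375 to 0.925 m from the base axis. Payload 5.7 kg.
Tool frame: the origin (TCP) lies midway between the tips of the shut fingers; the grasp point (between the pads) lies 19 mm behind it; z points along the fingers, y is the direction in which the jaws open and shut (so a half turn about z gives the same grasp; the last joint's range is limited). The gripper opens to 85 mm and grips with 20 to 120 N. Pads are 22 mm wide; open, the fingers measure 114 mm over their backs; the gripper's body (76 mm by 85 mm) begins 54 mm behind the grasp point. The pads swing forward as they close: fully open they stand 13 mm farther back than shut.
Start: joints at [-1.342, 0.359, 1.51, -0, 1.272, -0.115], TCP at [0.202, -0.565, 0.192] pointing down, gripper open.
Joint ranges: [-2.97, 2.97], [-1.01, 2.36], [0.21, 2.38], [-0.96, 4.11], [0.2, 2.71], [-2.98, 2.98]. Speed limits (rad/s): [2.39, 2.39, 3.14, 3.14, 3.14, 3.14].

### API

Orientations are given as a unit quaternion [w, x, y, z].
In Python, from workcell import * gives the robot as it stands.
- The arm moves only by the tool arm_command, never from a script. Its argument "motion" is a list of rows, each a list of 6 numbers: the shift along the tool's x, y, z in mm, then the turn, a rotation vector about the tool's x, y, z in rad. A call has 1 to 12 rows; each row shifts and turns the commanded pose from where the row before left it, along the tool's axes as they then stand; what a row does not reach is not made up. A row lasts 1/8 s, in which the tool goes at most 62.5 mm and 10.7 degrees, less where a joint would pass 70% of its speed; a pose out of reach is approached as far as the arm can. A call is refused whole if a number of a shift passes 62.5 or a number of a turn 0.188, either way. A call with a gripper value outside its range is refused whole. "claw" is the gripper's target within -1 to 1 (shut at 1, half-way at 0, fully open at -1), set as the call begins (left out, the last holds). The fingers move at their own pace and stop on an object; "force" is the grip in N (left out, the last holds). Time passes only in rows, so rows that do not move let the fingers close. It gives the time, the measured TCP pose, the force and the opening at its end, in the units of the state.
- get_obs(): the state, without advancing time (a new reading comes with each control period).
- capture(name): name is "scene" or "top"; returns the picture (480x640x3 uint8, red, green, blue); there is no depth.
- camera_model(name): a dict with "fx", "fy", "cx", "cy" (pixels), "k1" (the pictures are not rectified: a ray, as slopes to the right and down, at radius r is drawn at 1 + k1 r^2 times it, then the intrinsics apply), "world_from_camera" (4x4, takes a point from camera to world coordinates). Camera axes: x right, y down, z forward; pixel columns grow to the right and rows downward; lengths in m; the calibration is good to about 2 mm. A picture is of the moment at which its call begins. camera_model takes no time and is no camera call.
- close_job(): hands the job in, once; it reports no verdict.
The state is a dict: "time_s": time; "qpos": joint angles; "qd": joint speeds; "joint_torque": joint torques, N m; "position": TCP position; "eef_rot": TCP orientation; "force": force on the tool from outside, world axes, zero at the start; "ft_torque": the same for the moment, N m; "finger_gap": opening from 0.0 (shut) to 1.0 (fully open).
Only numpy, scipy, OpenCV 4.12 (cv2) and the standard library are available. Lean on these libraries where they do the work, as an engineer would, in place of code of your own. Each camera call takes 0.05 s, during which the arm holds its last target.

## Working session

There is one attempt and no reset: what is moved stays moved. The work goes in short steps, Python scripts to look and compute and a tool call to move; the robot and the scene stay as the last step left them, time stands still between calls to the robot, and variables do not carry over. Pictures are saved under pics/ and viewed, and the job is handed in when it is done.

Besides the shell and the picture viewer there is one more tool, called as name([rows], argument=value, ...), one row to a line, values as JSON. arm_command: Moves the arm, as the interface text tells. Its arguments: {"type":"object","properties":{"motion":{"type":"array"},"claw":{"type":"number"},"force":{"type":"number"}},"required":["motion"]}

```bash
ls; mkdir -p pics; python3 - <<'E'
from workcell import *
import cv2
for n in("scene","top"):
    cv2.imwrite(f"pics/{n}0.png",capture(n)[:,:,::-1]); m=camera_model(n); print(n,m)
print(get_obs())
E
```

```text
pics
scene {'fx': 569.650663785243, 'fy': 569.650663785243, 'cx': 311.22194454648127, 'cy': 237.2423584865453, 'k1': -0.1578666846394235, 'world_from_camera': array([[ 0.72482336,  0.475484  , -0.49854394,  1.06744472],
       [ 0.68864975, -0.4792334 ,  0.54414784, -0.47060108],
       [ 0.01981469, -0.73773323, -0.6748015 ,  0.78895683],
       [ 0.        ,  0.        ,  0.        ,  1.        ]])}
top {'fx': 523.3758050798816, 'fy': 523.3758050798816, 'cx': 323.41274601677554, 'cy': 237.3238992850861, 'k1': -0.07287071339445854, 'world_from_camera': array([[-0.00457408, -0.9898613 ,  0.1419637 ,  0.4204892 ],
       [-0.99995784,  0.00565791,  0.00723185,  0.10729464],
       [-0.00796175, -0.14192464, -0.98984545,  1.18928798],
       [ 0.        ,  0.        ,  0.        ,  1.        ]])}
{'time_s': 0.1, 'qpos': array([-1.34214421e+00,  3.59426425e-01,  1.51131253e+00,  2.92230376e-06,
        1.27254670e+00, -1.15127450e-01]), 'qd': array([-2.31503316e-03,  8.17178439e-04, -5.31865031e-03, -5.75853867e-05,
        1.13416952e-03, -1.39170245e-03]), 'joint_torque': array([ 4.02053920e-04, -5.28651595e+01, -2.79350728e+01, -1.24897260e-04,
        5.08484882e-03, -2.13631165e-05]), 'position': array([ 0.20205026, -0.56422624,  0.19094607]), 'eef_rot': array([-8.45216201e-04,  9.85263010e-01,  1.71044103e-01, -4.66295028e-05]), 'force': array([-0.21171875, -0.58991089,  0.09398494]), 'ft_torque': array([ 0.00485804, -0.00038547,  0.0659585 ]), 'finger_gap': 1.0021771401822426}
```

```bash
sleep 1
```

```text
(no output)
```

View pics/scene0.png

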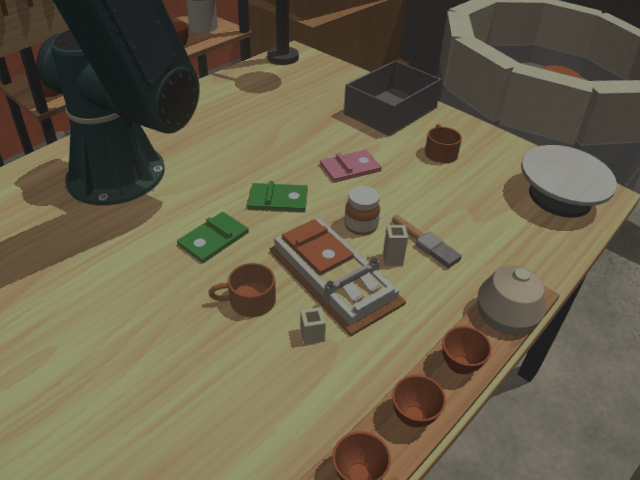

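View pics/top0.png

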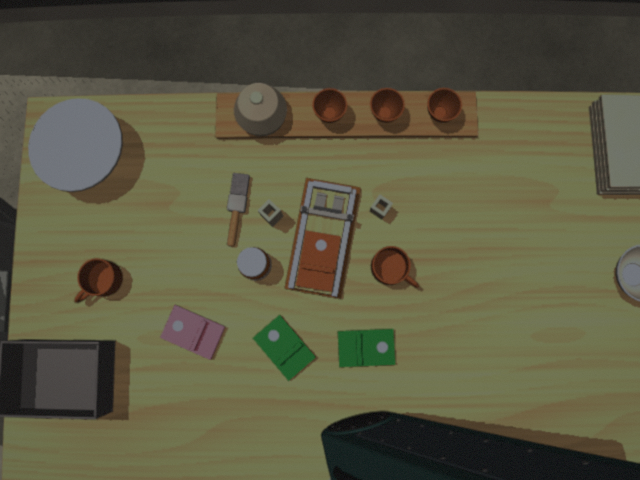

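The scene shows the terracotta tile on the clamp's bed at scene (317,245) and top (319,262). The look-alikes in the top view are green (284,347), green (367,347) and pink (193,331). I choose the terracotta tile in the clamp and will check it in close crops.

```bash
python3 - <<'E'
import cv2
a=cv2.imread("pics/top0.png")[165:310,270:370]; cv2.imwrite("pics/topc.png",cv2.convertScaleAbs(cv2.resize(a,None,fx=4.1,fy=4.1,interpolation=cv2.INTER_CUBIC),alpha=1.3))
a=cv2.imread("pics/scene0.png")[205:335,260:415]; cv2.imwrite("pics/scc.png",cv2.resize(a,None,fx=4.5,fy=4.5,interpolation=cv2.INTER_CUBIC))
E
```

```text
(no output)
```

View pics/topc.png

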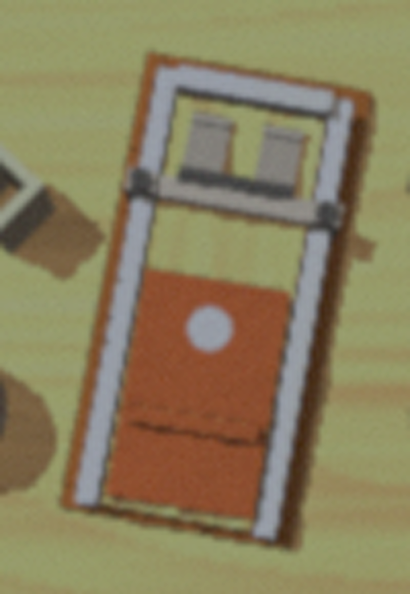

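View pics/scc.png

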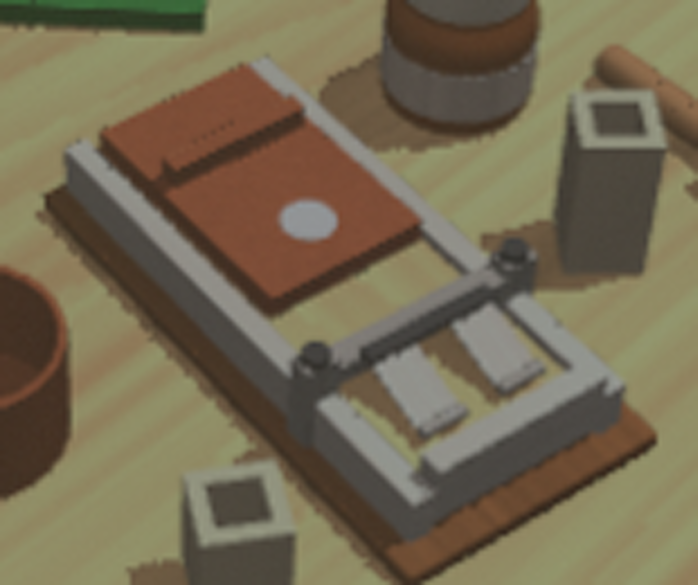

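```bash
cat > fit.py <<'E'
import numpy as np,cv2
from scipy.optimize import least_squares
from workcell import *
C={n:camera_model(n) for n in("top","scene")}
def proj(n,P):
    m=C[n];T=np.linalg.inv(m["world_from_camera"]);K=np.array([[m["fx"],0,m["cx"]],[0,m["fy"],m["cy"]],[0,0,1]])
    return cv2.projectPoints(np.atleast_2d(P).astype(float),cv2.Rodrigues(T[:3,:3])[0],T[:3,3],K,np.array([m["k1"],0,0,0.]))[0][:,0]
def J2W(p,P):
    c,s=np.cos(p[2]),np.sin(p[2]);P=np.atleast_2d(P)
    return np.c_[p[0]+c*P[:,0]-s*P[:,1],p[1]+s*P[:,0]+c*P[:,1],P[:,2]]
t=lambda x,y:(270+x/4.1,165+y/4.1); s=lambda x,y:(260+x/4.5,205+y/4.5)
h,w=.0625,.04
tile=[("top",h,w,t(148,271)),("top",h,-w,t(290,292)),("top",-h,w,t(108,497)),("top",-h,-w,t(255,520)),
("scene",h,-w,s(272,300)),("scene",h,w,s(421,228)),("scene",-h,-w,s(102,132)),("scene",-h,w,s(250,66))]
fix=[("top",.006,.051,.057,t(140,178)),("top",.006,-.051,.057,t(328,212)),("scene",.006,-.051,.057,s(317,350)),("scene",.006,.051,.057,s(514,248))]
def res(p):
    r=[]
    for n,x,y,q in tile: r.append(proj(n,J2W(p,[x+p[3],y+p[4],.043]))[0]-q)
    for n,x,y,z,q in fix: r.append(proj(n,J2W(p,[x,y,z]))[0]-q)
    return np.array(r).ravel()
if __name__=="__main__":
    f=least_squares(res,[.75,.1,0,-.09,0],loss="soft_l1"); p=f.x
    print(p.round(4)); print(res(p).reshape(-1,2).round(1).tolist())
    for nm,P in dict(press=[p[3]-.0425,p[4],.043],ridge=[p[3]-.0175,p[4],.055],home=[0,0,.03]).items(): print(nm,J2W(p,P).round(4))
    np.save("p.npy",p)
    for n in C:
        im=cv2.imread(f"pics/{n}0.png")
        for P in [[0,.043,.034],[0,-.043,.034],[-.16,.043,.034],[-.16,-.043,.034],[.0625,.04,.045],[.0625,-.04,.045],[0,.04,.048],[0,-.04,.048],[p[3]-.0175,p[4]+.035,.055],[p[3]-.0175,p[4]-.035,.055],[p[3]-.0425,p[4],.043]]:
            q=proj(n,J2W(p,P))[0]; cv2.circle(im,tuple((q*16).round().astype(int)),8,(255,255,0),-1,shift=4)
        a=im[165:310,270:370] if n=="top" else im[205:335,260:415]
        cv2.imwrite(f"pics/fit_{n}.png",cv2.resize(a,None,fx=4,fy=4,interpolation=cv2.INTER_NEAREST))
E
python3 fit.py
```

```text
[ 6.343e-01  1.085e-01 -1.780e-01 -9.990e-02 -3.000e-04]
[[-0.1, -2.4], [0.8, -1.4], [-0.5, -1.9], [-0.3, -1.2], [-0.8, -0.6], [0.0, -2.1], [-1.4, -0.9], [-1.4, -1.5], [0.0, -0.8], [-0.2, -1.3], [-0.6, -0.2], [-0.4, -1.1]]
press [[0.4941 0.1335 0.043 ]]
ridge [[0.5187 0.129  0.055 ]]
home [[0.6343 0.1085 0.03  ]]
```

View pics/fit_top.png

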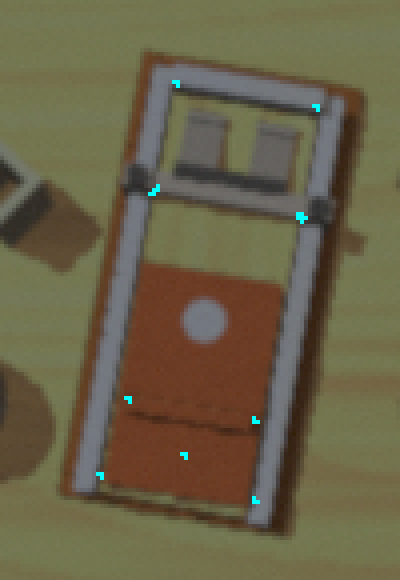

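View pics/fit_scene.png

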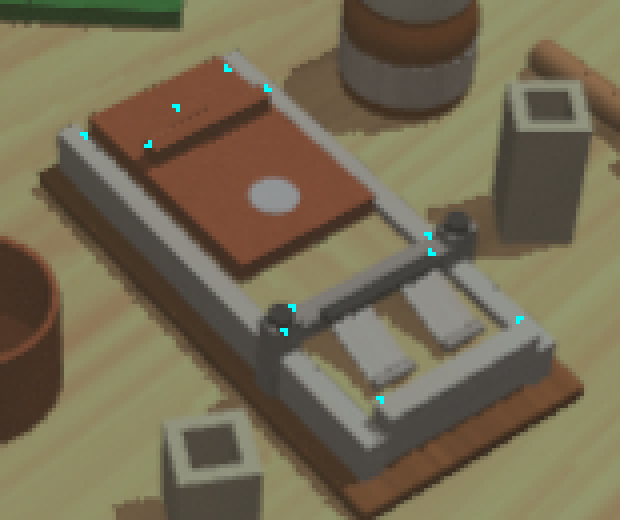

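```bash
cat > h.py <<'E'
import numpy as np,sys
from scipy.spatial.transform import Rotation as R
from workcell import *
p=np.load("p.npy")
c,s=np.cos(p[2]),np.sin(p[2])
def st():
    o=get_obs(); q=o["eef_rot"]; return o,np.array(o["position"]),R.from_quat([q[1],q[2],q[3],q[0]])
def go(jx,jy,z):   # jig-frame target
    o,x,r=st(); t=np.array([p[0]+c*jx-s*jy,p[1]+s*jx+c*jy,z])
    d=r.inv().apply(t-x)*1000
    want=R.from_matrix(np.array([[c,s,0],[s,-c,0],[0,0,-1.]]).T)
    dx=x[:2]-p[:2]
    print("t",o["time_s"],"jig pos mm",((c*dx[0]+s*dx[1])*1e3).round(1),((-s*dx[0]+c*dx[1])*1e3).round(1),(x[2]*1e3).round(1),"F",np.round(o["force"],1),"gap",round(o["finger_gap"],2),"q",np.round(o["qpos"],2))
    print("shift tool mm",d.round(1),"turn",(r.inv()*want).as_rotvec().round(3))
a=[float(v) for v in sys.argv[1:4]]
go(*a)
E
python3 h.py -0.139 0 0.1
```

```text
t 0.1 jig pos mm -306.3 -738.6 190.9 F [-0.2 -0.6  0.1] gap 1.0 q [-1.34  0.36  1.51  0.    1.27 -0.12]
shift tool mm [ 513.2 -556.8   92. ] turn [-0.002  0.     0.522]
```

arm_command([
  [36,-39,0,0,0,0],
  [36,-39,0,0,0,0],
  [36,-39,0,0,0,0],
  [36,-39,0,0,0,0],
  [36,-39,0,0,0,0],
  [36,-39,0,0,0,0],
  [36,-39,0,0,0,0],
  [36,-39,0,0,0,0],
  [36,-39,0,0,0,0],
  [36,-39,0,0,0,0],
  [36,-39,0,0,0,0],
  [36,-39,0,0,0,0],
], claw=1, force=40)

```text
time_s: 1.6
position: [0.4515, 0.0231, 0.1916]
eef_rot: [0.0, 0.985, 0.171, -0.0]
force: [0.7, -0.4, 0.4]
finger_gap: 0.002
```

```bash
python3 h.py -0.139 0 0.09
```

```text
t 1.6 jig pos mm -164.8 -116.4 191.6 F [ 0.7 -0.4  0.4] gap 0.0 q [-0.1   0.14  1.81 -0.    1.18  1.13]
shift tool mm [ 80.4 -88.1 101.6] turn [0.    0.    0.522]
```

arm_command([
  [40,-44,10,0,0,0],
  [40,-44,20,0,0,0],
  [0,0,30,0,0,0.174],
  [0,0,30,0,0,0.174],
  [0,0,10,0,0,0.174],
  [0,0,0,0,0,0],
])

```text
time_s: 2.35
position: [0.4956, 0.1309, 0.0907]
eef_rot: [0.0, 0.996, -0.088, -0.001]
force: [0.3, 0.6, 0.9]
finger_gap: 0.003
```

```bash
python3 h.py -0.139 0 0.05; python3 - <<'E'
from workcell import *
import cv2
cv2.imwrite("pics/s1.png",cv2.resize(capture("scene")[170:335,220:420,::-1],None,fx=3.6,fy=3.6,interpolation=cv2.INTER_CUBIC))
cv2.imwrite("pics/t1.png",cv2.resize(capture("top")[165:310,250:390,::-1],None,fx=4,fy=4,interpolation=cv2.INTER_CUBIC))
E
```

```text
t 2.35 jig pos mm -140.5 -2.5 90.7 F [0.3 0.6 0.9] gap 0.0 q [0.12 0.36 1.81 0.   0.98 1.87]
shift tool mm [ 1.6 -2.5 40.7] turn [0.001 0.003 0.001]
```

View pics/s1.png

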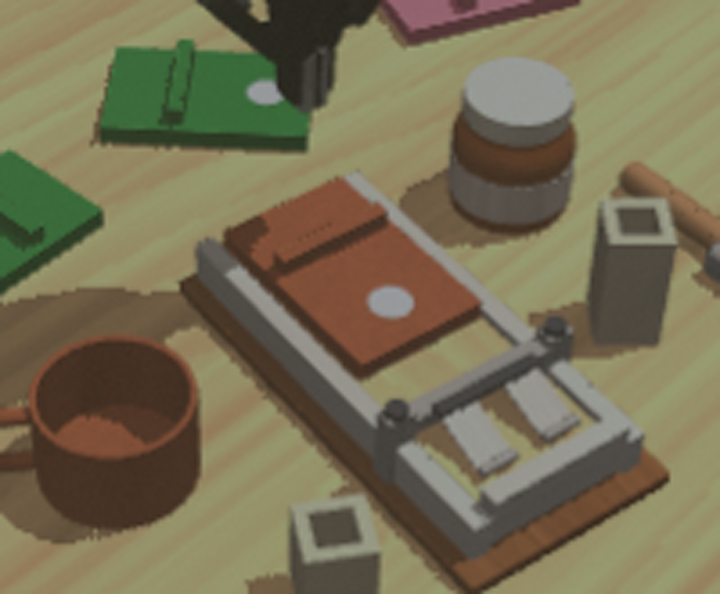

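View pics/t1.png

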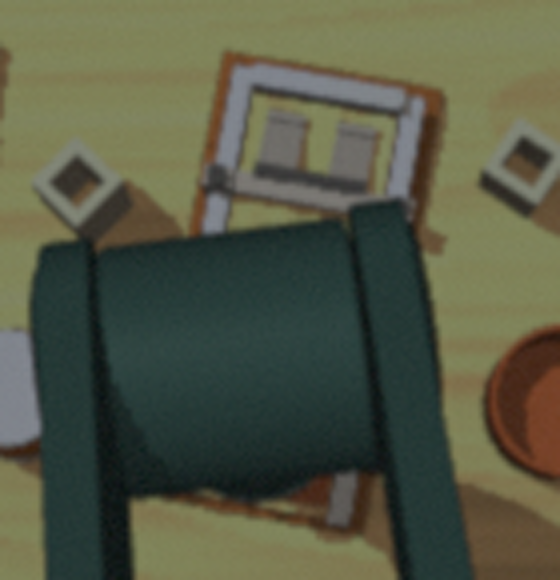

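The fingertips hang shut at scene pixel (308,198), well above the tile; the top view is hidden by the arm. I'll check that tip pixel against the projected TCP.

```bash
python3 - <<'E'
from fit import *
print(proj("scene",get_obs()["position"]),get_obs()["position"], proj("scene",[.4956,.1309,.043]))
E
python3 h.py -0.139 0 0.05
```

```text
[[304.3453564  213.34462586]] [0.49691641 0.13097572 0.0920057 ] [[303.54173915 232.21609825]]
t 2.45 jig pos mm -139.2 -2.2 92.0 F [0.5 0.  0.3] gap -0.0 q [0.12 0.35 1.81 0.   0.98 1.87]
shift tool mm [ 0.2 -2.2 42. ] turn [-0.    -0.     0.003]
```

```bash
python3 - <<'E'
from workcell import *
import cv2
im=capture("scene")[140:260,240:370,::-1]
cv2.imwrite("pics/s2.png",cv2.convertScaleAbs(cv2.resize(im,None,fx=5,fy=5,interpolation=cv2.INTER_CUBIC),alpha=1.8,beta=20))
E
```

```text
(no output)
```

View pics/s2.png

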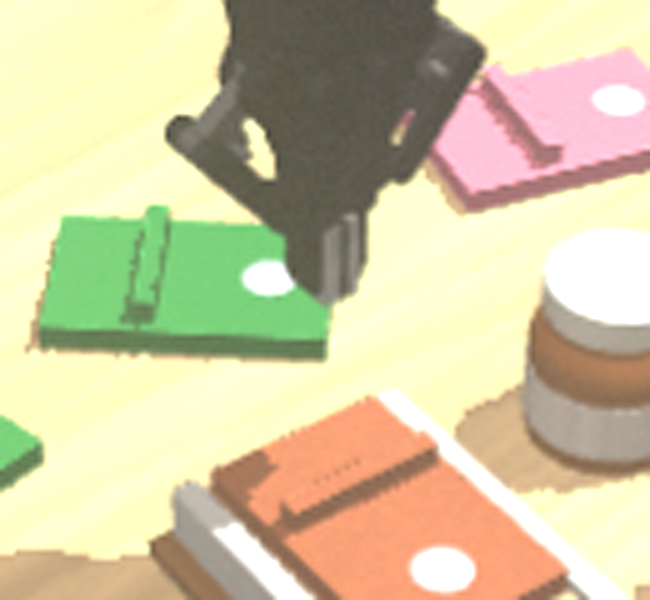

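```bash
python3 - <<'E'
from fit import *
print("base",proj("scene",[[0,0,0],[.09,0,0],[0,.09,0],[0,-.09,0]]).round(0).tolist())
x=get_obs()["position"]
for dz in (0,.01,.02,.03,.04): print(dz,proj("scene",x+[0,0,dz]).round(1))
# ray to pixel at several z
m=C["scene"];K=np.array([[m["fx"],0,m["cx"]],[0,m["fy"],m["cy"]],[0,0,1]])
u=cv2.undistortPoints(np.array([[[308,200.]]]),K,np.array([m["k1"],0,0,0.]))[0,0]
T=m["world_from_camera"];d=T[:3,:3]@[u[0],u[1],1]
for z in (.09,.1,.11,.12): print(z,T[:3,3]+d*(z-T[2,3])/d[2])
print(get_obs())
E
```

```text
base [[115.0, 174.0], [136.0, 190.0], [146.0, 158.0], [82.0, 190.0]]
0 [[304.5 213.3]]
0.01 [[304.5 209.2]]
0.02 [[304.6 205.1]]
0.03 [[304.7 201. ]]
0.04 [[304.7 196.8]]
0.09 [0.47210302 0.16695707 0.09      ]
0.1 [0.48062059 0.1578355  0.1       ]
0.11 [0.48913817 0.14871393 0.11      ]
0.12 [0.49765574 0.13959236 0.12      ]
{'time_s': 2.5, 'qpos': array([1.23115606e-01, 3.54199794e-01, 1.80846091e+00, 9.95108114e-05,
       9.78035258e-01, 1.86913166e+00]), 'qd': array([-0.00085862, -0.00651247, -0.00409393,  0.00049729, -0.0015063 ,
        0.01373785]), 'joint_torque': array([ 5.04832179e-02, -4.57144403e+01, -2.14319229e+01,  3.54511591e-03,
        2.53454153e-02, -7.09288433e-03]), 'position': array([0.49724922, 0.13099012, 0.09234128]), 'eef_rot': array([-1.34147114e-04,  9.96162178e-01, -8.75254917e-02,  4.29795441e-04]), 'force': array([-0.26751797, -0.25817887,  1.77760893]), 'ft_torque': array([0.05138368, 0.01092392, 0.01376243]), 'finger_gap': -0.0018145660016128916}
```

The tip is seen about 13 px above where the reported TCP projects, so I will descend carefully and look again.

arm_command([
  [0,-1,10,0,0,0],
  [0,-1,10,0,0,0],
  [0,0,0,0,0,0],
])

```text
time_s: 2.88
position: [0.4961, 0.1329, 0.0708]
eef_rot: [0.0, 0.996, -0.089, -0.001]
force: [-0.4, -0.0, 0.2]
finger_gap: 0.0
```

```bash
python3 - <<'E'
from fit import *
im=capture("scene")
print(get_obs()["position"],get_obs()["force"],proj("scene",get_obs()["position"]))
cv2.imwrite("pics/s3.png",cv2.convertScaleAbs(cv2.resize(im[160:260,250:370,::-1],None,fx=6,fy=6,interpolation=cv2.INTER_CUBIC),alpha=1.8,beta=20))
E
```

```text
[0.49651946 0.13292244 0.07122561] [-0.31889949 -0.53346232 -0.56309081] [[304.77283852 221.04842093]]
```

View pics/s3.png

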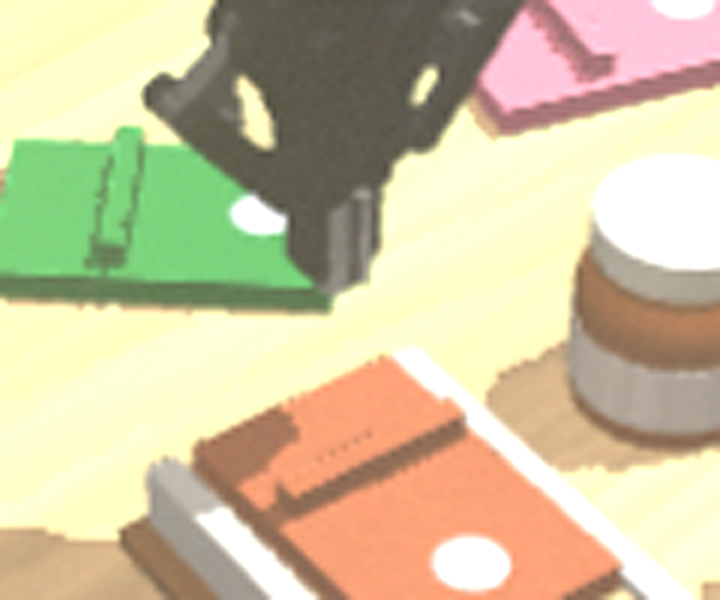

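```bash
python3 - <<'E'
import cv2
a=cv2.imread("pics/top0.png")
cv2.imwrite("pics/tpost.png",cv2.convertScaleAbs(cv2.resize(a[180:300,220:440],None,fx=3.6,fy=3.6,interpolation=cv2.INTER_CUBIC),alpha=1.8,beta=10))
E
```

```text
(no output)
```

View pics/tpost.png

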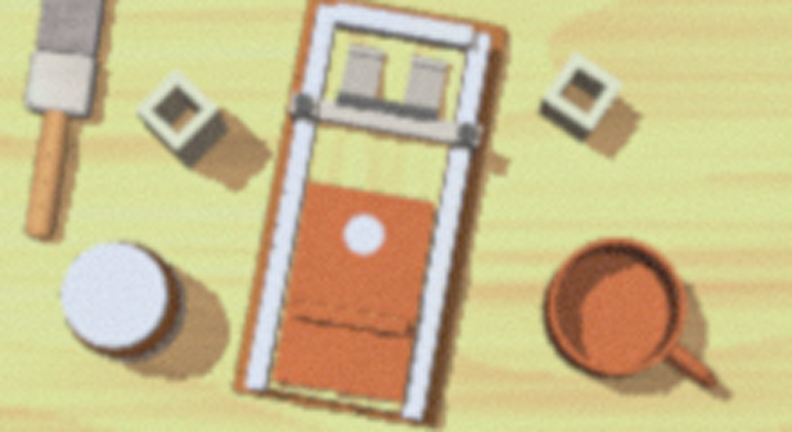

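```bash
cat >> fit.py <<'E'
def ray(n,uv,z):
    m=C[n];K=np.array([[m["fx"],0,m["cx"]],[0,m["fy"],m["cy"]],[0,0,1]])
    u=cv2.undistortPoints(np.array([[uv]],float),K,np.array([m["k1"],0,0,0.]))[0,0]
    T=m["world_from_camera"];d=T[:3,:3]@[u[0],u[1],1]
    return T[:3,3]+d*(z-T[2,3])/d[2]
E
python3 - <<'E'
from fit import *
g=lambda x,y:(220+x/3.6,180+y/3.6)
ls=[]
for a,b,h in [((180,158),(235,190),.075),((225,120),(270,155),.075)]:
    A=ray("top",g(*a),h);B=ray("top",g(*b),0);l=(B-A)/h;print(l);ls.append(l)
l=np.mean(ls,0)
for (tip,sh,rep) in [((308,199.5),(240+268/5,140+465/5),(.497,.131,.092)),((306.7,208),(250+292/6,160+424/6),(.4965,.1329,.0712))]:
    S=ray("scene",sh,.043)
    print("S",S)
    for z in (rep[2],rep[2]+.015,rep[2]+.03):
        print(z,"from tip ray",ray("scene",tip,z).round(4),"from shadow",(S-l*(z-.043)).round(4))
E
```

```text
[-0.10911845 -0.36166071 -1.        ]
[-0.11560704 -0.30035012 -1.        ]
S [0.48340026 0.11555852 0.043     ]
0.092 from tip ray [0.4727 0.1663 0.092 ] from shadow [0.4889 0.1318 0.092 ]
0.107 from tip ray [0.4855 0.1526 0.107 ] from shadow [0.4906 0.1367 0.107 ]
0.122 from tip ray [0.4983 0.1388 0.122 ] from shadow [0.4923 0.1417 0.122 ]
S [0.48563498 0.12742154 0.043     ]
0.0712 from tip ray [0.4718 0.164  0.0712] from shadow [0.4888 0.1368 0.0712]
0.0862 from tip ray [0.4842 0.1508 0.0862] from shadow [0.4905 0.1417 0.0862]
0.1012 from tip ray [0.4967 0.1375 0.1012] from shadow [0.4922 0.1467 0.1012]
```

Tip ray and shadow both put the real tip near the reported x,y, but about 25 mm higher than reported. Contact force will settle the height.

arm_command([
  [0,0,8,0,0,0],
  [0,0,8,0,0,0],
  [0,0,6,0,0,0],
  [0,0,3,0,0,0],
  [0,0,2,0,0,0],
  [0,0,0,0,0,0],
])

```text
time_s: 3.68
position: [0.4971, 0.133, 0.0448]
eef_rot: [-0.0, 0.996, -0.089, -0.0]
force: [0.2, -0.0, -1.1]
finger_gap: -0.0
```

```bash
python3 h.py -0.139 0 0.043; python3 - <<'E'
from fit import *
im=capture("scene")
print(proj("scene",get_obs()["position"]))
cv2.imwrite("pics/s4.png",cv2.convertScaleAbs(cv2.resize(im[160:260,250:370,::-1],None,fx=6,fy=6,interpolation=cv2.INTER_CUBIC),alpha=1.8,beta=20))
E
```

```text
t 3.675 jig pos mm -139.3 -0.2 44.8 F [ 0.2 -0.  -1.1] gap -0.0 q [0.13 0.43 1.85 0.   0.87 1.88]
shift tool mm [ 0.3 -0.2  1.8] turn [-0.  0. -0.]
[[304.89013509 231.38540741]]
```

View pics/s4.png

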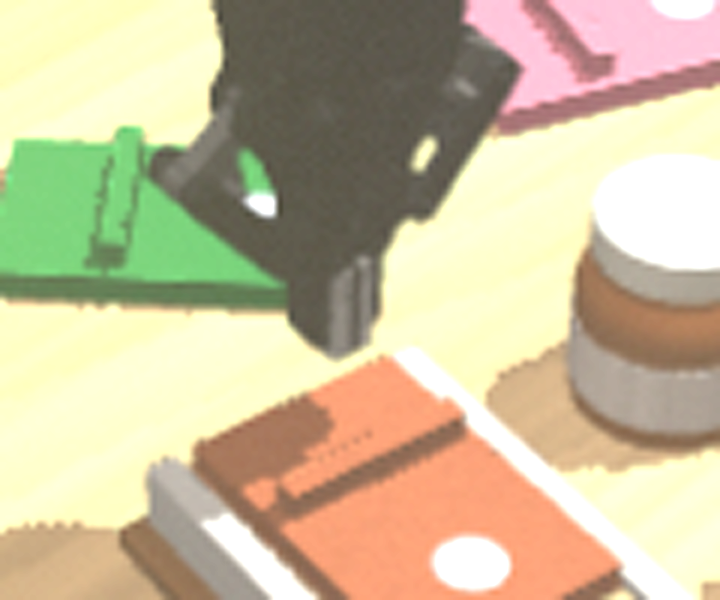

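```bash
python3 - <<'E'
from fit import *
p=np.load("p.npy");c,s=np.cos(p[2]),np.sin(p[2])
for uv in [(306.5,225),(306.5,227),(306,230),(250+330/6,160+405/6)]:
    w=ray("scene",uv,.043);d=w[:2]-p[:2];print(uv,w.round(4),"jig",(c*d[0]+s*d[1]).round(4),(-s*d[0]+c*d[1]).round(4))
im=capture("top")
cv2.imwrite("pics/t4.png",cv2.convertScaleAbs(cv2.resize(im[150:330,220:440,::-1],None,fx=3.6,fy=3.3,interpolation=cv2.INTER_CUBIC),alpha=2.2,beta=30))
E
```

```text
(306.5, 225) [0.4848 0.1504 0.043 ] jig -0.1545 0.0148
(306.5, 227) [0.489  0.1461 0.043 ] jig -0.1496 0.0113
(306, 230) [0.4945 0.139  0.043 ] jig -0.143 0.0052
(305.0, 227.5) [0.4879 0.1429 0.043 ] jig -0.1501 0.008
```

View pics/t4.png

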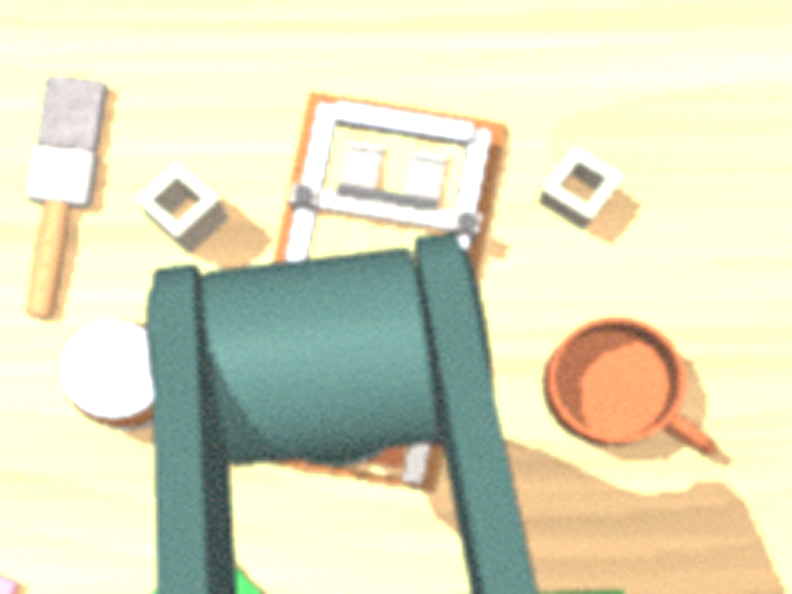

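arm_command([
  [2,0,4,0,0,0],
  [0,0,3,0,0,0],
  [0,0,2,0,0,0],
  [0,0,0,0,0,0],
])

```text
time_s: 4.28
position: [0.4988, 0.1326, 0.0356]
eef_rot: [-0.0, 0.996, -0.089, -0.0]
force: [-0.1, -0.3, 0.0]
finger_gap: -0.003
```

No contact at a reported z of 0.0356, which confirms the height offset.

arm_command([
  [0,0,4,0,0,0],
  [0,0,3,0,0,0],
  [0,0,0,0,0,0],
])

```text
time_s: 4.65
position: [0.4988, 0.1326, 0.0285]
eef_rot: [0.0, 0.996, -0.089, -0.0]
force: [-0.4, 0.3, 0.7]
finger_gap: -0.003
```

```bash
python3 - <<'E'
from fit import *
im=capture("scene")
print(get_obs()["position"],get_obs()["force"])
cv2.imwrite("pics/s5.png",cv2.convertScaleAbs(cv2.resize(im[180:260,260:360,::-1],None,fx=7,fy=7,interpolation=cv2.INTER_CUBIC),alpha=1.8,beta=20))
E
```

```text
[0.4989254  0.1325718  0.02862851] [-0.42029226 -0.57005484  0.56071763]
```

View pics/s5.png

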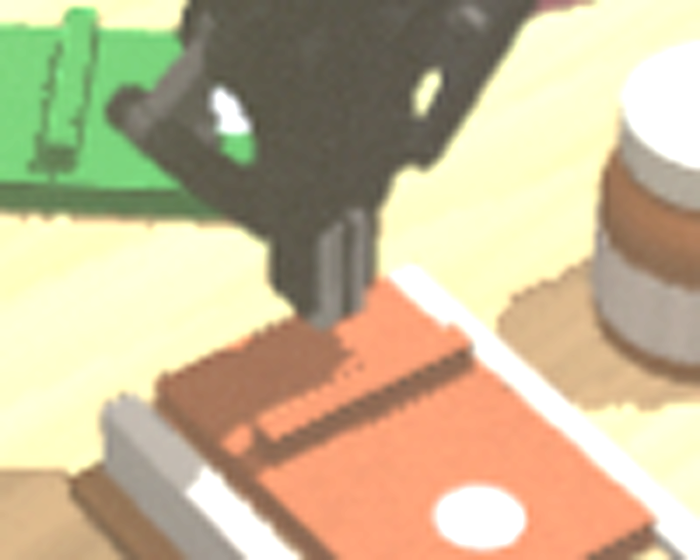

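arm_command([
  [0,0,4,0,0,0],
  [0,0,2,0,0,0],
  [0,0,2,0,0,0],
  [0,0,0,0,0,0],
])

```text
time_s: 5.2
position: [0.4989, 0.1326, 0.0206]
eef_rot: [-0.0, 0.996, -0.089, -0.0]
force: [0.1, -0.1, -0.2]
finger_gap: 0.004
```

arm_command([
  [0,0,2,0,0,0],
  [0,0,2,0,0,0],
  [0,0,0,0,0,0],
])

```text
time_s: 5.58
position: [0.4989, 0.1326, 0.0166]
eef_rot: [-0.0, 0.996, -0.089, -0.0]
force: [0.1, 0.6, -0.8]
finger_gap: -0.001
```

```bash
python3 - <<'E'
from fit import *
im=capture("scene")
print(get_obs()["position"],get_obs()["force"])
cv2.imwrite("pics/s6.png",cv2.convertScaleAbs(cv2.resize(im[180:260,260:360,::-1],None,fx=7,fy=7,interpolation=cv2.INTER_CUBIC),alpha=1.8,beta=20))
E
```

```text
[0.49899236 0.13259781 0.01671939] [ 0.23050292 -0.08426118  0.69362387]
```

View pics/s6.png

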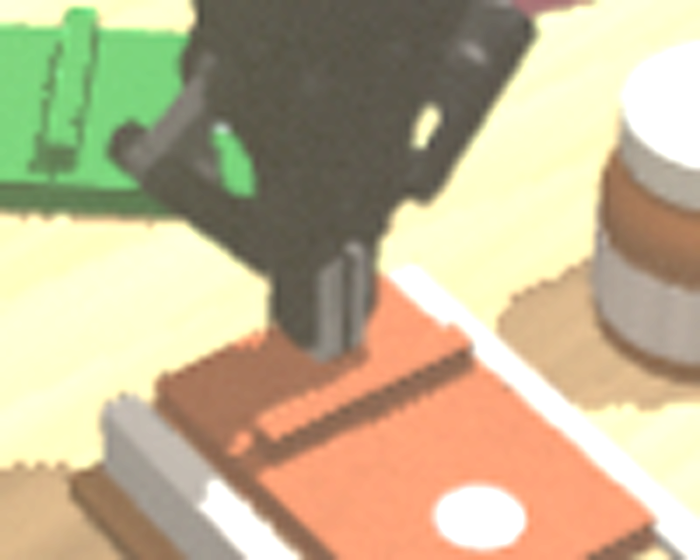

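The tip is almost on the tile at crop (322,358), between the rear edge and the ridge. I'll press on in small steps.

arm_command([
  [0,0,2,0,0,0],
  [0,0,1,0,0,0],
  [0,0,0,0,0,0],
])

```text
time_s: 6.0
position: [0.499, 0.1326, 0.0137]
eef_rot: [-0.0, 0.996, -0.089, -0.0]
force: [-0.3, -1.1, 0.0]
finger_gap: -0.0
```

arm_command([
  [0,0,1,0,0,0],
  [0,0,1,0,0,0],
  [0,0,0,0,0,0],
])

```text
time_s: 6.38
position: [0.499, 0.1326, 0.0117]
eef_rot: [-0.0, 0.996, -0.089, -0.0]
force: [-0.0, -0.0, 0.6]
finger_gap: 0.002
```

arm_command([
  [0,0,1,0,0,0],
  [0,0,1,0,0,0],
  [0,0,0,0,0,0],
])

```text
time_s: 6.75
position: [0.499, 0.1326, 0.0097]
eef_rot: [-0.0, 0.996, -0.089, -0.0]
force: [0.9, 0.1, -0.1]
finger_gap: -0.0
```

```bash
python3 - <<'E'
from fit import *
im=capture("scene")
print(get_obs()["position"],get_obs()["force"])
cv2.imwrite("pics/s7.png",cv2.convertScaleAbs(cv2.resize(im[180:260,260:360,::-1],None,fx=7,fy=7,interpolation=cv2.INTER_CUBIC),alpha=1.8,beta=20))
E
```

```text
[0.49899696 0.13261361 0.00973706] [-0.06655161 -0.68643923 -0.23595662]
```

View pics/s7.png

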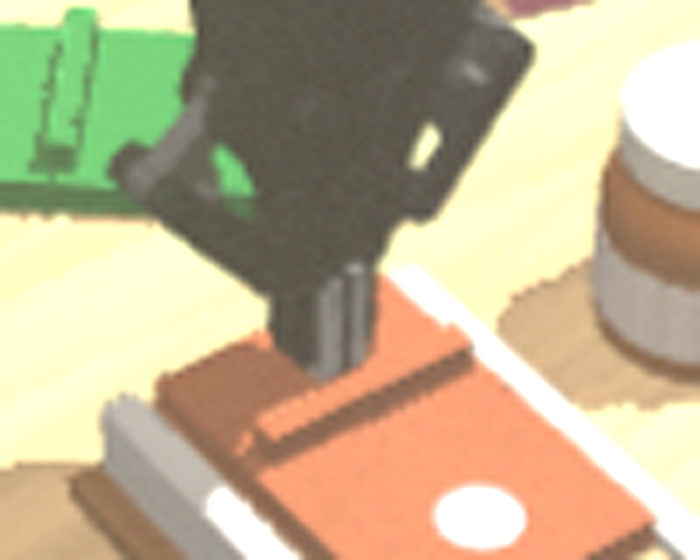

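```bash
python3 - <<'E'
from fit import *
p=np.load("p.npy")
for z in (.03,.035,.04,.045,.05,.055):print(z,((proj("scene",[.499,.1326,z])-[260,180])*7).round(0), ((proj("scene",J2W(p,[-.128,0,z]))-[260,180])*7).round(0))
o=[]
for jx in (-.1225,-.1125):
  for z in (.043,.055):
    for jy in (.035,0,-.035): print(jx,z,jy,((proj("scene",J2W(p,[jx,jy,z]))-[260,180])*7).round(0))
E
```

```text
0.03 [[317. 403.]] [[337. 421.]]
0.035 [[317. 390.]] [[338. 408.]]
0.04 [[318. 376.]] [[338. 394.]]
0.045 [[318. 363.]] [[338. 381.]]
0.05 [[318. 350.]] [[339. 368.]]
0.055 [[318. 336.]] [[339. 354.]]
-0.1225 0.043 0.035 [[450. 349.]]
-0.1225 0.043 0 [[350. 397.]]
-0.1225 0.043 -0.035 [[247. 447.]]
-0.1225 0.055 0.035 [[452. 317.]]
-0.1225 0.055 0 [[351. 365.]]
-0.1225 0.055 -0.035 [[247. 415.]]
-0.1125 0.043 0.035 [[472. 369.]]
-0.1125 0.043 0 [[371. 417.]]
-0.1125 0.043 -0.035 [[268. 468.]]
-0.1125 0.055 0.035 [[474. 337.]]
-0.1125 0.055 0 [[372. 385.]]
-0.1125 0.055 -0.035 [[268. 435.]]
```

arm_command([
  [0,0,1,0,0,0],
  [0,0,1,0,0,0],
  [0,0,1,0,0,0],
  [0,0,0,0,0,0],
])

```text
time_s: 7.3
position: [0.499, 0.1326, 0.0067]
eef_rot: [-0.0, 0.996, -0.089, -0.0]
force: [0.3, 0.4, 0.1]
finger_gap: -0.005
```

arm_command([
  [0,0,1,0,0,0],
  [0,0,1,0,0,0],
  [0,0,0,0,0,0],
])

```text
time_s: 7.68
position: [0.499, 0.1326, 0.0047]
eef_rot: [-0.0, 0.996, -0.089, -0.0]
force: [-0.8, -0.1, -0.8]
finger_gap: 0.001
```

```bash
python3 - <<'E'
from fit import *
im=capture("scene")
print(get_obs()["position"],get_obs()["force"])
cv2.imwrite("pics/s8.png",cv2.convertScaleAbs(cv2.resize(im[180:260,260:360,::-1],None,fx=7,fy=7,interpolation=cv2.INTER_CUBIC),alpha=1.8,beta=20))
E
```

```text
[0.49900281 0.1326086  0.00474031] [-0.8214809   0.24061263 -0.13994841]
```

View pics/s8.png

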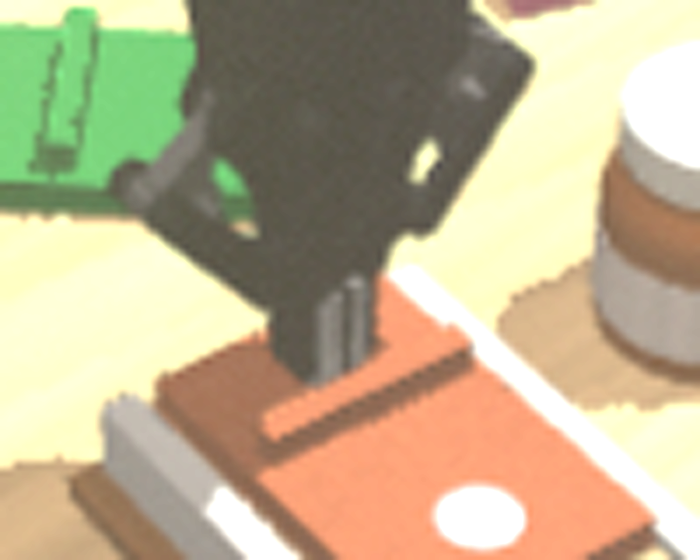

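The ridge now hides the tip bottom, so the tips are behind the ridge and below its top.

arm_command([
  [0,0,1,0,0,0],
  [0,0,1,0,0,0],
  [0,0,1,0,0,0],
  [0,0,0,0,0,0],
])

```text
time_s: 8.22
position: [0.4992, 0.1326, 0.002]
eef_rot: [-0.0, 0.996, -0.089, 0.0]
force: [-1.2, -0.4, 4.6]
finger_gap: -0.003
```

arm_command([
  [0,0,2,0,0,0],
  [0,0,1,0,0,0],
  [0,0,0,0,0,0],
])

```text
time_s: 8.6
position: [0.4992, 0.1326, -0.0009]
eef_rot: [-0.0, 0.996, -0.089, 0.0]
force: [-0.3, 0.2, 7.6]
finger_gap: -0.004
```

arm_command([
  [0,0,2,0,0,0],
  [0,0,2,0,0,0],
  [0,0,1,0,0,0],
  [0,0,0,0,0,0],
])

```text
time_s: 9.1
position: [0.4992, 0.1326, -0.0056]
eef_rot: [-0.0, 0.996, -0.089, 0.0]
force: [-2.9, -0.1, 10.9]
finger_gap: -0.003
```

```bash
python3 - <<'E'
from fit import *
im=capture("scene")
print(get_obs()["position"],get_obs()["force"])
cv2.imwrite("pics/s9.png",cv2.convertScaleAbs(cv2.resize(im[180:300,260:400,::-1],None,fx=5,fy=5,interpolation=cv2.INTER_CUBIC),alpha=1.8,beta=20))
E
```

```text
[ 0.49916096  0.13262097 -0.00558673] [-2.94243453 -1.00660271  9.44660178]
```

View pics/s9.png

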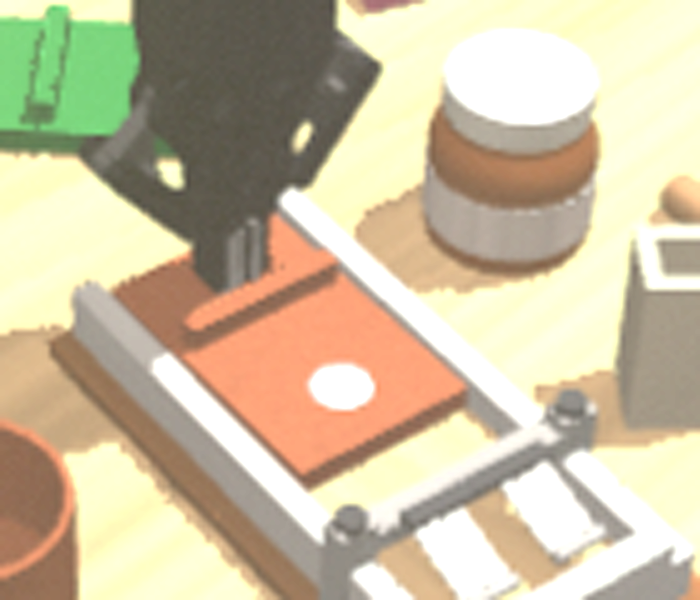

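The bed is sunk (rails stand proud, z about 7.5 mm below first contact, about 10 N). Now I slide along the clamp's x, which is the tool's x.

arm_command([
  [3,0,0,0,0,0],
  [3,0,0,0,0,0],
  [4,0,0,0,0,0],
  [4,0,0,0,0,0],
  [4,0,0,0,0,0],
  [4,0,0,0,0,0],
  [4,0,0,0,0,0],
  [2,0,0,0,0,0],
  [0,0,0,0,0,0],
])

```text
time_s: 10.28
position: [0.5171, 0.1281, -0.0058]
eef_rot: [0.001, 0.996, -0.089, -0.008]
force: [-20.5, 3.9, 32.0]
finger_gap: -0.003
```

```bash
python3 h.py -0.04 0 -0.0055;python3 - <<'E'
from fit import *
im=capture("scene")
cv2.imwrite("pics/s10.png",cv2.convertScaleAbs(cv2.resize(im[180:300,260:400,::-1],None,fx=5,fy=5,interpolation=cv2.INTER_CUBIC),alpha=1.8,beta=20))
E
```

```text
t 10.275 jig pos mm -118.8 -1.5 -5.8 F [-20.5   3.9  32. ] gap -0.0 q [0.11 0.53 1.83 0.   0.8  1.86]
shift tool mm [78.8 -1.6 -1.5] turn [ 0.003  0.015 -0.   ]
```

View pics/s10.png

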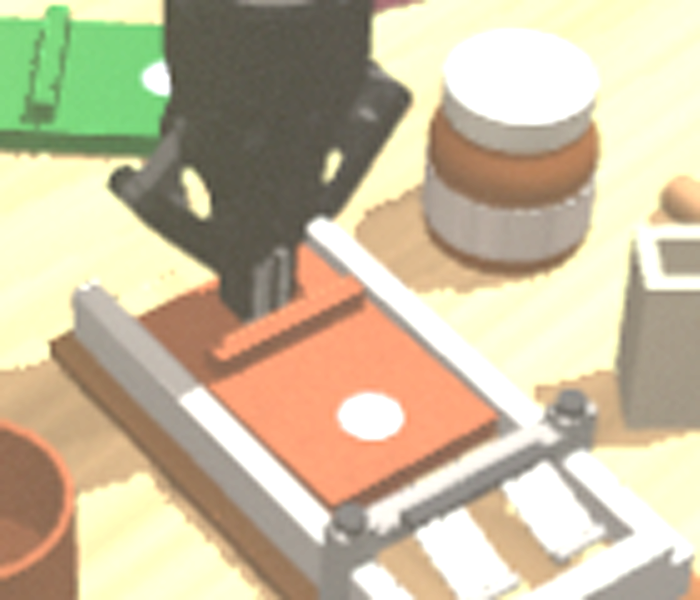

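The push is 20 N and the press 32 N: the bed has bottomed out and drags. I'll ease up slightly.

arm_command([
  [0,0,-1,0,0,0],
  [0,0,0,0,0,0],
])

```text
time_s: 10.58
position: [0.5226, 0.1277, -0.0052]
eef_rot: [0.0, 0.996, -0.089, -0.003]
force: [-7.3, 0.4, 10.5]
finger_gap: -0.001
```

```bash
python3 h.py -0.04 0 -0.0055
```

```text
t 10.575 jig pos mm -113.3 -0.9 -5.2 F [-7.3  0.4 10.5] gap -0.0 q [0.11 0.53 1.83 0.   0.79 1.86]
shift tool mm [73.3 -0.9 -0.1] turn [ 0.001  0.006 -0.   ]
```

arm_command([
  [2,0,0,0,0,0],
  [3,0,0,0,0,0],
  [3,0,0,0,0,0],
  [3,0,0,0,0,0],
  [0,0,0,0,0,0],
])

```text
time_s: 11.2
position: [0.5343, 0.1258, -0.0053]
eef_rot: [0.0, 0.996, -0.089, -0.003]
force: [-6.7, 1.1, 9.6]
finger_gap: -0.001
```

```bash
python3 h.py -0.04 0 -0.005;python3 - <<'E'
from fit import *
im=capture("scene")
cv2.imwrite("pics/s11.png",cv2.convertScaleAbs(cv2.resize(im[180:300,260:400,::-1],None,fx=5,fy=5,interpolation=cv2.INTER_CUBIC),alpha=1.8,beta=20))
E
```

```text
t 11.2 jig pos mm -101.5 -0.7 -5.3 F [-6.7  1.1  9.6] gap -0.0 q [0.1  0.54 1.8  0.   0.8  1.85]
shift tool mm [61.5 -0.8 -0.7] turn [ 0.001  0.005 -0.   ]
```

View pics/s11.png

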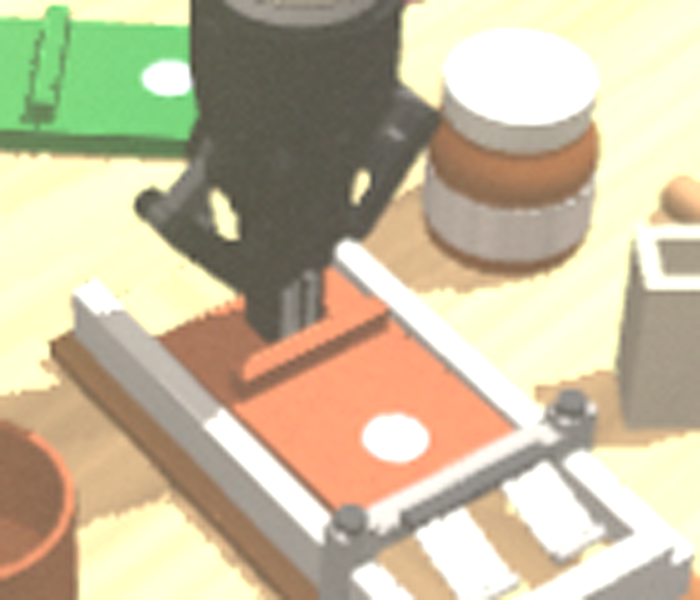

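Push is steady at 7 N and press at 9.6 N, with the front edge reaching under the bar. I'll keep sliding.

arm_command([
  [3,0,0,0,0,0],
  [3,0,0,0,0,0],
  [3,0,0,0,0,0],
  [3,0,0,0,0,0],
  [3,0,0,0,0,0],
  [0,0,0,0,0,0],
])

```text
time_s: 12.0
position: [0.5491, 0.1231, -0.0053]
eef_rot: [0.0, 0.996, -0.089, -0.003]
force: [-7.1, 1.6, 10.0]
finger_gap: 0.003
```

```bash
python3 h.py -0.04 0 -0.005
```

```text
t 12.0 jig pos mm -86.4 -0.7 -5.3 F [-7.1  1.6 10. ] gap 0.0 q [0.1  0.55 1.77 0.   0.82 1.85]
shift tool mm [46.4 -0.7 -0.5] turn [ 0.001  0.005 -0.   ]
```

arm_command([
  [3,0,0,0,0,0],
  [3,0,0,0,0,0],
  [3,0,0,0,0,0],
  [3,0,0,0,0,0],
  [3,0,0,0,0,0],
  [3,0,0,0,0,0],
  [0,0,0,0,0,0],
])

```text
time_s: 12.88
position: [0.5669, 0.12, -0.0053]
eef_rot: [0.0, 0.996, -0.089, -0.003]
force: [-7.1, 0.8, 10.1]
finger_gap: 0.001
```

```bash
python3 h.py -0.04 0 -0.005;python3 - <<'E'
from fit import *
im=capture("scene")
cv2.imwrite("pics/s12.png",cv2.convertScaleAbs(cv2.resize(im[180:300,260:400,::-1],None,fx=5,fy=5,interpolation=cv2.INTER_CUBIC),alpha=1.8,beta=20))
E
```

```text
t 12.875 jig pos mm -68.4 -0.6 -5.3 F [-7.1  0.8 10.1] gap 0.0 q [0.09 0.57 1.73 0.   0.84 1.84]
shift tool mm [28.4 -0.6 -0.4] turn [ 0.001  0.005 -0.   ]
```

View pics/s12.png

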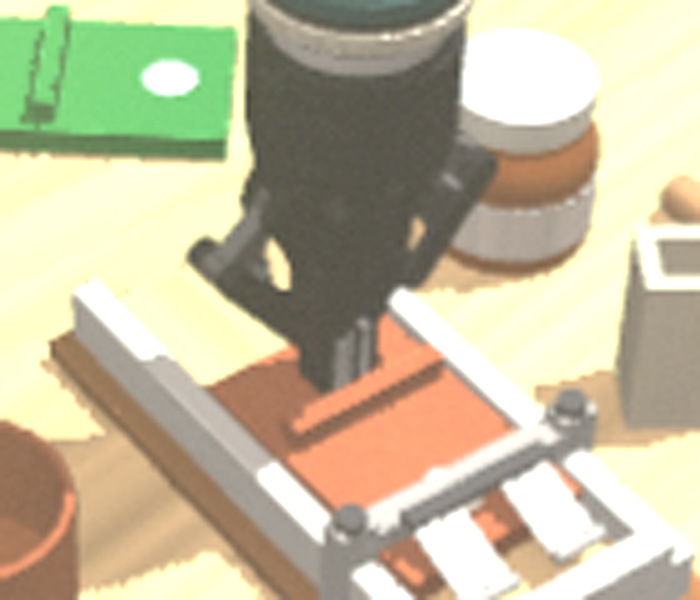

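The tile's front has passed under the bar and shows below the leaf fingers. I'll check clearances to the jar, posts and mug before going on.

```bash
python3 - <<'E'
from fit import *
p=np.load("p.npy");c,s=np.cos(p[2]),np.sin(p[2])
for n,uv,z in [("jar",(252,263),.08),("postL",(270,212),.075),("postR",(381,208),.05),("mug",(391,266),.055)]:
    w=ray("top",uv,z);d=w[:2]-p[:2];print(n,w.round(3),(c*d[0]+s*d[1]).round(3),(-s*d[0]+c*d[1]).round(3))
E
```

```text
jar [0.525 0.268 0.08 ] -0.136 0.138
postL [0.636 0.231 0.075] -0.02 0.121
postR [ 0.649 -0.012  0.05 ] 0.036 -0.116
mug [ 0.519 -0.031  0.055] -0.088 -0.158
```

arm_command([
  [3,0,0,0,0,0],
  [3,0,0,0,0,0],
  [3,0,0,0,0,0],
  [3,0,0,0,0,0],
  [3,0,0,0,0,0],
  [3,0,0,0,0,0],
  [0,0,0,0,0,0],
])

```text
time_s: 13.8
position: [0.5846, 0.1169, -0.0053]
eef_rot: [0.0, 0.996, -0.089, -0.003]
force: [-6.8, 0.6, 9.5]
finger_gap: 0.0
```

```bash
python3 h.py -0.04 0 -0.005
```

```text
t 13.8 jig pos mm -50.3 -0.6 -5.3 F [-6.8  0.6  9.5] gap 0.0 q [0.08 0.59 1.69 0.   0.87 1.83]
shift tool mm [10.3 -0.6 -0.3] turn [ 0.001  0.005 -0.   ]
```

arm_command([
  [3,0,0,0,0,0],
  [2,0,0,0,0,0],
  [2,0,0,0,0,0],
  [2,0,0,0,0,0],
  [0,0,0,0,0,0],
])

```text
time_s: 14.42
position: [0.5922, 0.1154, -0.0056]
eef_rot: [0.0, 0.996, -0.089, -0.004]
force: [-8.4, 1.3, 10.2]
finger_gap: 0.004
```

```bash
python3 h.py -0.04 0 -0.005;python3 - <<'E'
from fit import *
im=capture("scene")
cv2.imwrite("pics/s13.png",cv2.convertScaleAbs(cv2.resize(im[200:320,280:420,::-1],None,fx=5,fy=5,interpolation=cv2.INTER_CUBIC),alpha=1.8,beta=20))
E
```

```text
t 14.425 jig pos mm -42.6 -0.7 -5.6 F [-8.4  1.3 10.2] gap 0.0 q [0.08 0.6  1.68 0.   0.88 1.83]
shift tool mm [ 2.6 -0.7 -0.6] turn [ 0.001  0.007 -0.   ]
```

View pics/s13.png

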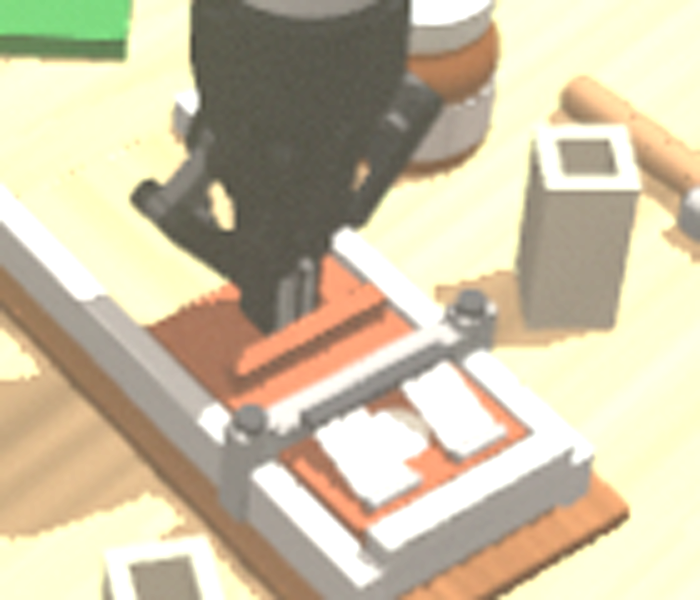

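The tile is under the leaf and close to the stop. I'll finish in small steps until the force jumps.

arm_command([
  [2,0,0,0,0,0],
  [2,0,0,0,0,0],
  [0,0,0,0,0,0],
])

```text
time_s: 14.85
position: [0.5962, 0.1147, -0.0055]
eef_rot: [0.0, 0.996, -0.089, -0.004]
force: [-8.9, 1.9, 9.8]
finger_gap: 0.001
```

```bash
python3 h.py -0.04 0 -0.005
```

```text
t 14.85 jig pos mm -38.6 -0.7 -5.5 F [-8.9  1.9  9.8] gap 0.0 q [0.08 0.6  1.67 0.   0.88 1.82]
shift tool mm [-1.5 -0.7 -0.5] turn [ 0.001  0.007 -0.   ]
```

arm_command([
  [1.5,0,0,0,0,0],
  [1.5,0,0,0,0,0],
  [0,0,0,0,0,0],
])

```text
time_s: 15.22
position: [0.599, 0.1142, -0.0055]
eef_rot: [0.0, 0.996, -0.089, -0.004]
force: [-8.5, 0.4, 10.2]
finger_gap: -0.001
```

```bash
python3 h.py -0.035 0 -0.005
```

```text
t 15.225 jig pos mm -35.7 -0.7 -5.5 F [-8.5  0.4 10.2] gap -0.0 q [0.07 0.6  1.66 0.   0.89 1.82]
shift tool mm [ 0.7 -0.7 -0.5] turn [ 0.001  0.007 -0.   ]
```

arm_command([
  [1.5,0,0,0,0,0],
  [1.5,0,0,0,0,0],
  [0,0,0,0,0,0],
])

```text
time_s: 15.6
position: [0.5998, 0.114, -0.0056]
eef_rot: [0.0, 0.996, -0.089, -0.006]
force: [-13.5, 2.8, 16.1]
finger_gap: -0.0
```

```bash
python3 h.py -0.035 0 -0.005
```

```text
t 15.6 jig pos mm -34.9 -0.7 -5.6 F [-13.5   2.8  16.1] gap -0.0 q [0.07 0.61 1.65 0.   0.89 1.82]
shift tool mm [-0.1 -0.7 -0.6] turn [ 0.001  0.011 -0.   ]
```

Force jumped and motion stopped; this is probably the end stop. I'll check the picture.

```bash
python3 - <<'E'
from fit import *
p=np.load("p.npy")
im=capture("scene")
cv2.imwrite("pics/s14.png",cv2.convertScaleAbs(cv2.resize(im[225:325,310:410,::-1],None,fx=6,fy=6,interpolation=cv2.INTER_CUBIC),alpha=1.6,beta=10))
for nm,P in dict(ridgeFtopL=[-.0125,.035,.0485],ridgeFtopR=[-.0125,-.035,.0485]).items(): print(nm,((proj("scene",J2W(p,P))-[310,225])*6).round(0))
E
```

```text
ridgeFtopL [[302. 210.]]
ridgeFtopR [[123. 305.]]
```

View pics/s14.png

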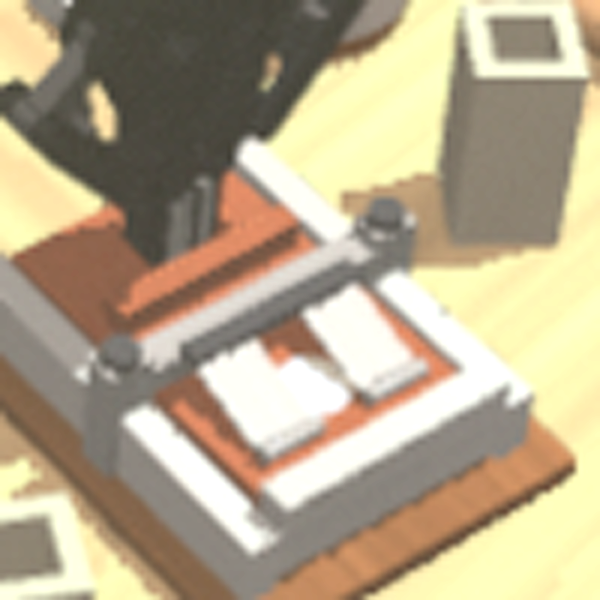

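Ridge and stop match home to about 2 mm. I'll ease the press 1 mm and push a little more, so that a drag jam can't pass for the stop.

arm_command([
  [0,0,-1,0,0,0],
  [1,0,0,0,0,0],
  [1,0,0,0,0,0],
  [0,0,0,0,0,0],
])

```text
time_s: 16.15
position: [0.5997, 0.114, -0.0053]
eef_rot: [0.0, 0.996, -0.089, -0.007]
force: [-15.7, 4.3, 12.3]
finger_gap: -0.003
```

```bash
python3 h.py -0.035 0 -0.005
```

```text
t 16.15 jig pos mm -34.9 -0.7 -5.3 F [-15.7   4.3  12.3] gap -0.0 q [0.07 0.61 1.65 0.   0.9  1.82]
shift tool mm [-0.1 -0.7 -0.3] turn [ 0.002  0.015 -0.   ]
```

Push is 15.7 N with no motion, so the tile is home. For release I will relax the push, raise until the bar holds the tile, back off from the ridge, then rise.

arm_command([
  [-3,0,0,0,0,0],
  [0,0,0,0,0,0],
])

```text
time_s: 16.4
position: [0.5999, 0.114, -0.0052]
eef_rot: [0.0, 0.996, -0.089, -0.005]
force: [-8.1, 2.6, 6.6]
finger_gap: -0.0
```

```bash
python3 h.py -0.035 0 -0.005
```

```text
t 16.4 jig pos mm -34.8 -0.7 -5.2 F [-8.1  2.6  6.6] gap -0.0 q [0.07 0.6  1.66 0.   0.89 1.82]
shift tool mm [-0.2 -0.7 -0.2] turn [ 0.001  0.009 -0.   ]
```

arm_command([
  [-1,0,-1,0,0,0],
  [0,0,-1,0,0,0],
  [0,0,-1,0,0,0],
  [0,0,0,0,0,0],
])

```text
time_s: 16.9
position: [0.6001, 0.1141, -0.0023]
eef_rot: [0.0, 0.996, -0.089, -0.004]
force: [-6.9, 2.6, 3.7]
finger_gap: 0.002
```

```bash
python3 h.py -0.035 0 -0.005
```

```text
t 16.9 jig pos mm -34.6 -0.5 -2.3 F [-6.9  2.6  3.7] gap 0.0 q [0.07 0.6  1.66 0.   0.89 1.82]
shift tool mm [-0.4 -0.5  2.7] turn [ 0.001  0.007 -0.   ]
```

arm_command([
  [-1,0,-1,0,0,0],
  [-2,0,0,0,0,0],
  [-2,0,0,0,0,0],
  [0,0,0,0,0,0],
])

```text
time_s: 17.4
position: [0.6004, 0.1145, 0.0001]
eef_rot: [-0.0, 0.996, -0.089, 0.001]
force: [-0.3, -0.4, -0.2]
finger_gap: 0.001
```

```bash
python3 h.py -0.035 0 -0.005
```

```text
t 17.4 jig pos mm -34.4 -0.1 0.1 F [-0.3 -0.4 -0.2] gap 0.0 q [0.08 0.59 1.66 0.   0.89 1.82]
shift tool mm [-0.6 -0.1  5.1] turn [-0.    -0.002 -0.   ]
```

Force is zero. I'll retreat upward and clear the view.

arm_command([
  [-2,0,-4,0,0,0],
  [-2,0,-10,0,0,0],
  [0,0,-30,0,0,0],
  [0,0,-40,0,0,0],
  [0,0,-50,0,0,0],
  [-50,0,-20,0,0,0],
  [-50,0,0,0,0,0],
  [-40,30,0,0,0,0],
  [0,50,0,0,0,0],
  [0,60,0,0,0,0],
  [0,60,0,0,0,0],
  [0,60,0,0,0,0],
])

```text
time_s: 18.9
position: [0.4115, -0.1177, 0.1549]
eef_rot: [0.0, 0.996, -0.089, 0.001]
force: [0.9, -0.3, -0.8]
finger_gap: -0.002
```

arm_command([
  [0,50,0,0,0,0],
  [0,0,0,0,0,0],
  [0,0,0,0,0,0],
])

```text
time_s: 19.27
position: [0.4027, -0.1646, 0.1541]
eef_rot: [-0.0, 0.996, -0.09, 0.0]
force: [-0.2, 0.1, 0.2]
finger_gap: 0.001
```

```bash
python3 - <<'E'
from fit import *
print(get_obs()["position"],get_obs()["force"])
im=capture("scene")
cv2.imwrite("pics/s15.png",cv2.convertScaleAbs(cv2.resize(im[195:325,270:420,::-1],None,fx=4.6,fy=4.6,interpolation=cv2.INTER_CUBIC),alpha=1.6,beta=10))
im=capture("top")
cv2.imwrite("pics/t15.png",cv2.convertScaleAbs(cv2.resize(im[165:310,220:410,::-1],None,fx=4,fy=4,interpolation=cv2.INTER_CUBIC),alpha=1.6,beta=10))
E
```

```text
[ 0.40268153 -0.16461959  0.15414178] [-0.22174356  0.13621831  0.24680047]
```

View pics/s15.png

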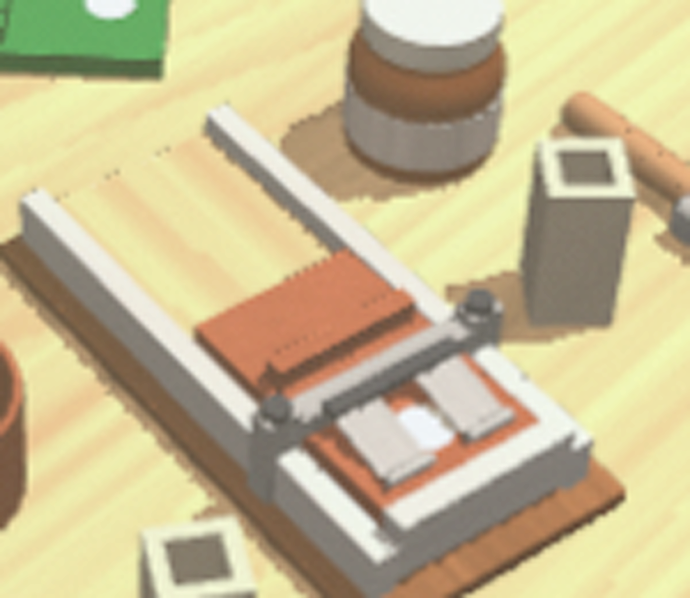

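View pics/t15.png

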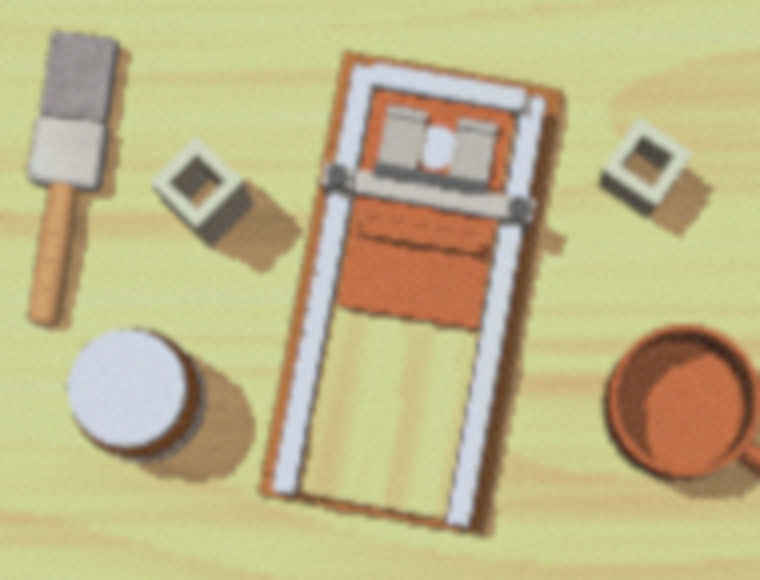

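The tile's front edge meets the stop in both views. Its rear corners are at top crop (338,304) and (480,328). Numeric check:

```bash
python3 - <<'E'
from fit import *
p=np.load("p.npy");c,s=np.cos(p[2]),np.sin(p[2])
for n,uv in [("top",(220+338/4,165+304/4)),("top",(220+480/4,165+328/4)),("scene",(270+195/4.6,195+327/4.6)),("scene",(270+347/4.6,195+248/4.6))]:
    d=ray(n,uv,.038)[:2]-p[:2];print(n,(c*d[0]+s*d[1]).round(4),(-s*d[0]+c*d[1]).round(4))
E
```

```text
top -0.0645 0.0384
top -0.0642 -0.0415
scene -0.0593 -0.0406
scene -0.0601 0.0386
```

```bash
python3 -c "
from workcell import *
print(close_job(), get_obs()['time_s'])"
```

```text
the job is handed in; nothing more can be done
the job is handed in; nothing more can be done
```

The terracotta tile is clamped fully home against the end stop, and I handed the job in at about 19.4 s; no verdict is reported.

**What I did:** I pressed the tile about 7.5 mm down with the shut fingertips behind its ridge, at about 10 N. I slid it under the bar and the leaf spring with 7 to 9 N of push until it met the stop. There it did not move under 15.7 N, even with the press eased by 1 mm. I then relaxed the push, let the tile rise against the bar, backed off to zero force and moved the arm clear.

**Last checks:**
- **Position:** the front edge meets the stop in both views. The rear edge measured at clamp x of about -64 mm in the top camera and -60 mm in the scene camera, against -62.5 mm when home. The two cameras disagree by about 4 mm, but their mean is within 1 mm of home.
- **Clamping:** the leaf spring rests on the tile, and the other things look unmoved. I could not read the bed and leaf joints directly.

**What disagreed:**
- **Tip height:** the reported TCP height was about 40 mm lower than the real fingertips. I went by contact force and pictures instead.
- **Bed bottoming:** early in the slide the bed bottomed out, with 20 N of push and 32 N of press. I eased up 1 mm to cure it.

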